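# Level the mortar stand by its corner foot

### The job

The steel stand under the stone mortar has one corner foot hanging clear of the counter. Lift the loose metal cap off its levelling screw and set it, open end down, on the wooden board, clear of the chopstick rest; then screw the foot down (clockwise from above) until it just touches the counter, without jacking the stand up. Do not shove the stand or tip the mortar, leave everything else where it is, and let go.

Things in the scene. Friction and masses are not known exactly. Their poses are not given: they have to be found in the camera images.
- stand: low loose stainless stand, 2.6 kg: plate 240 (x) x 190 (y) x 12 mm, top 70 mm up, origin on the counter under its centre. Three fixed legs at (95,70), (95,-70), (-95,70) mm of its frame; the levelling screw at (-95,-70), in a collar 34 mm across and 8 mm proud of the plate. It stands level on the three legs; pushing the screw down with over 13 N tips it that way.
- screw (a joint): turn of the levelling screw, rad; grows clockwise seen from above, driving wing and foot down together 2.5 mm per rad (very coarse thread). With the stand level the foot touches at 5.6 rad; farther turning jacks that corner up. Starts between 1.5 and 4.2, ends of travel 0 and 8. Friction 0.08 N m: it stays where it is left; pushing or pulling does not turn it.
- wing_grip (a point): middle of the screw's wing, a dark upright bar 50 mm long, 14 mm thick, 32 mm high, on the screw's axis, 100 mm above the underside of the foot; x axis along the bar, z up. Its height is 114 mm less 2.5 mm per rad; it sinks as it is turned, and the gripper should sink with it. The stand's top is free for 100 mm around.
- foot: the hanging foot, origin at the centre of the underside of its black round pad (40 mm across, 8 mm thick, it does not turn) on the screw's axis, below the stand: its z is the gap to the counter (3.5 to 10 mm at the start)
- cap: loose aluminium cap, an inverted cup 68 mm across and 68 mm high (wall 3 mm, top 4 mm) with a round grip 26 mm across and 36 mm high on top, 104 mm over all, 130 to 210 g. Origin at the centre of its open lower rim, z up. At the start it stands on the stand's plate over the wing and must be lifted at least 65 mm straight up (5 mm play) to come clear
- board: fixed wooden board 200 (x) x 130 (y) x 14 mm, lying flat; origin under its centre on the counter. The whole cap must stand on it
- chopstick_rest: loose ceramic chopstick rest lying across the board (22 mm in the board's x, 70 mm in its y, 15 mm high), between 70 mm to either side of the board's centre along the board's x axis: stand the cap at the other end
- mortar: grey stone mortar 110 mm across the rim, 80 mm high, 2.6 kg, standing on the stand near its far left corner; origin under its base
- bottle: amber glass bottle, 56 mm across, 170 mm high, upright on the counter near the robot between stand and board; origin under its base
- jar: glass jar with steel lid, 72 mm across, 100 mm high, near the robot on its right; origin under its base. Farther right stands a fixed lidded steel caddy (200 mm high, 170 mm across, y about -0.57), at the far edge a glass bowl and a colander (85 mm high), near the robot on its left a flat wooden spoon, and beyond y = 0.44 the hob with a wok (140 mm high, handle higher)
Mind the look-alikes: they are no part of the job. What is shaped like the cap but yellow is not meant.

How it is judged:
By the outcome, as a careful person would: the job done as asked, in the order asked, and still so for the second after the job is handed in, with the robot touching nothing.
It also fails if it takes over 72 s, if anything falls off the work surface, if the arm or the gripper's body presses on something with over 40 N, if the wrist force passes 120 N, or if a joint passes its speed limit or range.

### The arm

A 6-joint arm with a two-finger parallel gripper is mounted at the origin on the work surface. World frame = base frame: x ahead of the robot, y to its left, z up, the work surface at z = 0. Lengths are in mm, angles in rad, forces in N, time in s.
With the tool pointing down it reaches from about 300 to 750 mm from the base axis. Payload 8.5 kg.
Tool frame: the origin (TCP) lies on the centre line of the jaws, within the pads' length; the fingertips stand robot.tips_ahead ahead of it and the grasp point (between the pads) lies 6 mm ahead of it (robot.tips_ahead is the distance from the TCP to the fingertips, in mm); z points along the fingers, y is the direction in which the jaws open and shut (so a half turn about z gives the same grasp; the last joint's range is limited). The gripper opens to 85 mm and grips with 20 to 120 N. Pads are 22 mm wide; open, the fingers measure 114 mm over their backs; the gripper's body (76 mm by 85 mm) begins 54 mm behind the grasp point. The pads swing forward as they close: fully open they stand 13 mm farther back than shut.
Start: joints at [-1.549, 0.381, 1.297, -0, 1.464, -0.215], TCP at [129.022, -534.634, 256.322] pointing down, gripper open.
Joint ranges: [-3.11, 3.11], [-0.89, 2.33], [0.22, 2.48], [-1.42, 4.56], [0.17, 2.85], [-2.88, 2.88]. Speed limits (rad/s): [2.39, 2.39, 3.14, 3.14, 3.14, 3.14].

### API

Orientations are given as a unit quaternion [w, x, y, z].
In Python, from plant import robot gives the robot as it stands. The module is installed in compiled form; this text tells all that it offers.
- The arm moves only by the tool move_arm, never from a script. Its argument "motion" is a list of rows, each a list of 7 numbers: the turn, a rotation vector about the tool's x, y, z in units of 8 degrees (1.0 is 8 degrees), then the shift along the tool's x, y, z in cm, then the closure in counts, from 0 (fully open) to 255 (shut). In form: [[ax, ay, az, tx, ty, tz, gripper], ...]. A call has 1 to 5 rows; each row shifts and turns the commanded pose from where the row before left it, along the tool's axes as they then stand; what a row does not reach is not made up. A row lasts 1/8 s, in which the tool goes at most 62.5 mm and 10.7 degrees, less where a joint would pass 70% of its speed; a pose out of reach is approached as far as the arm can. A call is refused whole if a number of a shift passes 6.25 or a number of a turn 1, either way. A call with a gripper value outside its range is refused whole. The fingers move at their own pace and stop on an object; the grip force is fixed at half the most. Time passes only in rows, so rows that do not move let the fingers close. It gives the time, the measured TCP pose, the force and the opening at its end, in the units of the state.
- robot.state(): the state, without advancing time (a new reading comes with each control period).
- robot.camera(name): name is "side" or "top" or "wrist"; returns a dict with "image" (420x560x3 uint8, blue, green, red), "range_z" (420x560 float32, mm along the optical axis (not along the pixel's ray), 0 where there is no reading), "fx", "fy", "cx", "cy" (pixels), "distortion" ([k1, k2, p1, p2, k3] as OpenCV has them; the pictures are not rectified), "T" (4x4, takes a point from camera to world coordinates); the wrist camera has in their place "T_tool_cam" (4x4, takes a point from camera to tool coordinates, whose origin is the TCP and whose axes are the flange's). Camera axes: x right, y down, z forward; pixel columns grow to the right and rows downward; lengths in mm; the calibration is good to about 2 mm. A picture is of the moment at which its call begins: read the wrist's pose just before it.
- robot.close_job(): hands the job in, once; it reports no verdict.
The state is a dict: "clock": time; "q": joint angles; "qd": joint speeds; "tau": joint torques, N m; "ee_pos": TCP position; "tcp_rot": TCP orientation; "contact_force": force on the tool from outside, world axes, zero at the start; "moment": the same for the moment, N m; "gripper_width": opening from 0.0 (shut) to 1.0 (fully open).
Only numpy, scipy, OpenCV 4.12 (cv2) and the standard library are available. Lean on these libraries where they do the work, as an engineer would, in place of code of your own. Each camera call takes 0.05 s, during which the arm holds its last target.

## Working session

There is one attempt and no reset: what is moved stays moved. The work goes in short steps, Python scripts to look and compute and a tool call to move; the robot and the scene stay as the last step left them, time stands still between calls to the robot, and variables do not carry over. Pictures are saved under pics/ and viewed, and the job is handed in when it is done.

Besides the shell and the picture viewer there is one more tool, called as a command line: name --pt "numbers of a row" for each row, then --argument value for the rest. move_arm: Moves the arm, as the interface text tells. Its arguments: {"type":"object","properties":{"motion":{"type":"array"}},"required":["motion"]}

```bash
mkdir -p pics; ls; python3 - <<'E'
from plant import robot
import cv2,numpy as np,pickle
print(robot.state()); print(robot.tips_ahead)
for n in ["top","side"]:
    c=robot.camera(n); cv2.imwrite(f"pics/{n}0.png",c["image"]); pickle.dump(c,open(f"{n}0.pkl","wb"))
    print(n,c["fx"],c["fy"],c["cx"],c["cy"],c["distortion"],np.round(c["T"],3).tolist())
E
```

```text
pics
{'clock': 0.0, 'q': array([-1.54929500e+00,  3.81195797e-01,  1.29828233e+00,  1.04007559e-05,
        1.46361648e+00, -2.15288760e-01]), 'qd': array([ 3.12885810e-04,  3.50854607e-04, -2.35614750e-04, -7.03859787e-04,
        1.09726159e-04, -5.33868167e-05]), 'tau': array([ 2.69208111e-03, -4.48464739e+01, -2.31278247e+01, -8.02697446e-05,
        4.78009722e-03,  3.86428937e-06]), 'ee_pos': array([ 129.0211401 , -534.37614665,  255.70459257]), 'tcp_rot': array([-7.46958081e-04,  9.92999276e-01,  1.18118051e-01,  7.77973756e-05]), 'contact_force': array([-0.48079386, -0.75235719,  0.27658796]), 'moment': array([0.0032239 , 0.00683229, 0.01593431]), 'gripper_width': 1.0015264723932393}
25.0
top 386.47134612235527 386.47134612235527 276.61967775324587 207.87245500114886 [-0.05029347  0.          0.          0.          0.        ] [[-0.006, -0.993, 0.121, 424.32], [-1.0, 0.008, 0.023, -39.14], [-0.024, -0.121, -0.992, 881.484], [0.0, 0.0, 0.0, 1.0]]
side 419.79789811892323 419.79789811892323 275.7952467271642 210.4009775543653 [0.02086751 0.         0.         0.         0.        ] [[1.0, 0.008, -0.001, 487.647], [0.007, -0.763, 0.646, -536.933], [0.004, -0.646, -0.763, 692.737], [0.0, 0.0, 0.0, 1.0]]
```

View pics/top0.png

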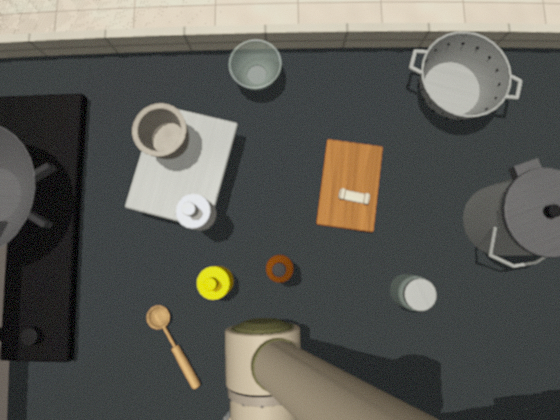

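View pics/side0.png

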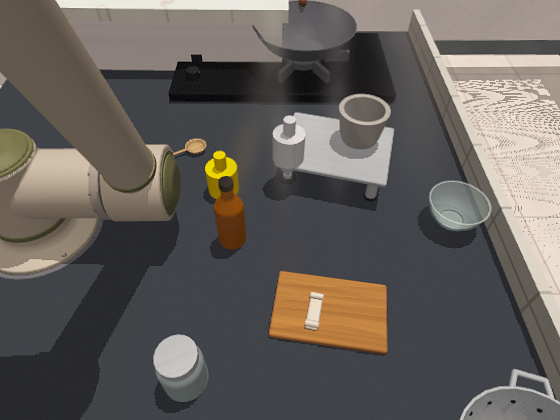

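The top view shows the white cap at about (195,212), the stand around (182,165), the board at about (350,186) with the rest at (355,196), and the yellow decoy at (214,284). Next I'll measure these from the point clouds.

```bash
cat > h.py <<'E'
import numpy as np,cv2,pickle
def cloud(c,T=None):
    h,w=c["range_z"].shape
    u,v=np.meshgrid(np.arange(w),np.arange(h))
    K=np.array([[c["fx"],0,c["cx"]],[0,c["fy"],c["cy"]],[0,0,1]])
    p=cv2.undistortPoints(np.stack([u,v],-1).reshape(-1,1,2).astype(float),K,np.array(c["distortion"])).reshape(h,w,2)
    z=c["range_z"].astype(float)
    P=np.dstack([p[...,0]*z,p[...,1]*z,z])
    T=c["T"] if T is None else T
    W=P@T[:3,:3].T+T[:3,3]
    W[z==0]=np.nan
    return W
def circ(p):
    A=np.c_[2*p,np.ones(len(p))]; s=np.linalg.lstsq(A,(p**2).sum(1),rcond=None)[0]
    return s[:2],np.sqrt(s[2]+s[0]**2+s[1]**2)
E
python3 - <<'E'
from h import *
for n in ["top","side"]:
    c=pickle.load(open(n+"0.pkl","rb")); W=cloud(c); im=c["image"].astype(int)
    X,Y,Z=W[...,0],W[...,1],W[...,2]
    print(n)
    # board
    b,g,r=im[...,0],im[...,1],im[...,2]
    m=(np.abs(Z-14)<5)&(X>350)&(X<620)&(Y>-350)&(Y<-50)&(r-b>50)
    p=W[m]; rc=cv2.minAreaRect(p[:,:2].astype(np.float32)); print("board",rc,np.median(p[:,2]))
    m=(Z>19)&(Z<40)&(X>350)&(X<620)&(Y>-280)&(Y<-90)
    p=W[m]; print("rest",cv2.minAreaRect(p[:,:2].astype(np.float32)),len(p),np.median(p[:,2]))
    m=(np.abs(Z-70)<4)&(X>330)&(X<680)&(Y>50)&(Y<380)&(np.abs(r-b)<40)
    p=W[m]; print("plate",cv2.minAreaRect(p[:,:2].astype(np.float32)),len(p),np.median(p[:,2]))
    for lo,hi in[(160,185),(130,145),(90,125)]:
        m=(Z>lo)&(Z<hi)&(X>330)&(X<460)&(Y>80)&(Y<230)&(np.abs(r-b)<60)
        p=W[m]; 
        if len(p)>5: print("cap",lo,len(p),p.mean(0),p.min(0),p.max(0),circ(p[:,:2]))
    m=(Z>100)&(X>250)&(X<700)&(Y>50)&(Y<330); 
    for nm,(a,bb,cc,d) in dict(bottle=(230,400,-60,60),yellow=(230,350,60,200),mortar=(470,650,120,330)).items():
        m=(Z>60 if nm!="mortar" else Z>140)&(X>a)&(X<bb)&(Y>cc)&(Y<d)
        if nm=="yellow": m&=(g-b>60)
        p=W[m]; print(nm,len(p),p.min(0).round(),p.max(0).round()) if len(p) else print(nm,0)
E
```

```text
top
board ((556.9366455078125, -181.6315155029297), (130.90420532226562, 145.72608947753906), 81.56987762451172) 14.269314399069287
rest ((491.33746337890625, -226.97055053710938), (286.64263916015625, 61.486328125), 28.576213836669922) 337 23.50067252186659
plate ((597.7857666015625, 192.14581298828125), (197.78909301757812, 207.26800537109375), 77.96013641357422) 5235 70.49338962618924
bottle 4959 [230. -60.  90.] [399.  60. 406.]
yellow 142 [334.  88.  65.] [349. 142.  72.]
mortar 611 [479. 121. 140.] [650. 260. 177.]
side
board ((497.95672607421875, -163.64617919921875), (152.92005920410156, 292.63922119140625), 69.33221435546875) 13.697487637107429
rest ((553.664794921875, -195.88031005859375), (66.23133850097656, 21.906688690185547), 77.61075592041016) 450 22.44913921139664
plate ((595.3850708007812, 189.32421875), (197.9740753173828, 213.10067749023438), 78.01681518554688) 3119 69.58449374775068
bottle 3114 [230. -60.  60.] [400.  60. 350.]
yellow 110 [334.  84.  60.] [350. 136.  70.]
mortar 471 [499. 127. 140.] [650. 256. 176.]
```

```bash
python3 - <<'E'
from h import *
c=pickle.load(open("top0.pkl","rb")); W=cloud(c)
for u,v in [(195,212),(202,208),(205,222),(214,284),(279,268),(350,160),(355,196),(182,165),(160,105),(420,293),(318,226)]: print((u,v),W[v,u].round())
c=pickle.load(open("side0.pkl","rb")); W=cloud(c)
for u,v in [(289,121),(290,150),(290,135),(222,175),(227,190),(330,300),(314,310),(287,175),(371,193)]: print((u,v),W[v,u].round())
E
```

```text
(195, 212) [506. 132. 160.]
(202, 208) [516. 124. 139.]
(205, 222) [489. 118. 134.]
(214, 284) [367. 105. 103.]
(279, 268) [401. -26. 170.]
(350, 160) [ 639. -188.   15.]
(355, 196) [ 555. -195.   20.]
(182, 165) [619. 184.  70.]
(160, 105) [723. 210. 152.]
(420, 293) [ 347. -305.   99.]
(318, 226) [ 489. -113.    2.]
(289, 121) [511. 135. 173.]
(290, 150) [514. 108. 122.]
(290, 135) [514. 129. 143.]
(222, 175) [373.  90.  67.]
(227, 190) [401. -38. 158.]
(330, 300) [ 585. -171.   14.]
(314, 310) [ 555. -195.   22.]
(287, 175) [511. 137.  21.]
(371, 193) [693.  82.  23.]
```

```bash
python3 - <<'E'
from h import *
for n in ["top","side"]:
    c=pickle.load(open(n+"0.pkl","rb")); W=cloud(c); im=c["image"].astype(int)
    X,Y,Z=W[...,0],W[...,1],W[...,2]
    b,g,r=im[...,0],im[...,1],im[...,2]
    print(n)
    M=lambda m:cv2.minAreaRect(W[m][:,:2].astype(np.float32))
    m=(Z>9)&(Z<40)&(X>450)&(X<720)&(Y>-300)&(Y<-60)
    nb,l=cv2.connectedComponents(m.astype(np.uint8)); k=np.bincount(l[m]).argmax(); m=l==k
    print("board",M(m),np.median(Z[m]))
    m=(Z>18.5)&(Z<40)&(X>480)&(X<700)&(Y>-260)&(Y<-120)
    print("rest",M(m),m.sum())
    m=(np.abs(Z-70)<5)&(X>430)&(X<760)&(Y>50)&(Y<330)&(np.abs(r-b)<40)
    nb,l=cv2.connectedComponents(m.astype(np.uint8)); k=np.bincount(l[m]).argmax(); m=l==k
    print("plate",M(m),m.sum(),np.median(Z[m]), W[m].min(0),W[m].max(0))
    for lo,hi in[(164,200),(145,164),(136,145),(85,130)]:
        m=(Z>lo)&(Z<hi)&(X>450)&(X<580)&(Y>70)&(Y<190)
        p=W[m]
        if len(p)>5: print("cap",lo,len(p),p.mean(0).round(1),p.min(0).round(1),p.max(0).round(1),circ(p[:,:2]))
    for nm,(a,bb,cc,d,z) in dict(bottle=(350,460,-90,30,60),yellow=(300,450,50,200,60),mortar=(560,800,150,330,140)).items():
        m=(Z>z)&(X>a)&(X<bb)&(Y>cc)&(Y<d)
        p=W[m]; print(nm,len(p),p.min(0).round(),p.max(0).round())
    d=(X>440)&(X<560)&(Y>60)&(Y<190)&(Z<60)&(Z>8);p=W[d];print("foot cand",len(p),p.min(0),p.max(0))
E
python3 - <<'E'
import cv2
a=cv2.imread("pics/side0.png")[100:220,240:410]; cv2.imwrite("pics/s_crop.png",cv2.resize(a,None,fx=4.5,fy=4.5))
E
```

```text
top
board ((582.9335327148438, -185.5879669189453), (131.00506591796875, 198.57830810546875), 81.42012786865234) 14.368565098848592
rest ((591.6421508789062, -192.40728759765625), (103.76493072509766, 144.42388916015625), 76.87674713134766) 321
plate ((621.1752319335938, 186.9451904296875), (190.16696166992188, 239.53907775878906), 75.23616790771484) 6295 70.48476623146212 [499.57003056  67.33339269  65.03435286] [747.26198619 307.17028321  74.88111731]
cap 164 162 [511.8 141.9 173.8] [499.5 129.9 164.1] [523.5 155.5 177. ] (array([511.84705009, 142.16743192]), np.float64(9.378945628376743))
cap 145 31 [507.7 133.9 154.9] [499.5 130.2 145.3] [521.1 147.4 163.7] (array([512.32012545, 143.04454604]), np.float64(12.612105391426246))
cap 136 724 [511.6 141.2 138.6] [479.  109.2 136. ] [546.2 176.8 144.9] (array([512.74370731, 143.78206457]), np.float64(26.231989499820422))
cap 85 141 [500.9 118.1 107.9] [478.4 108.9  85. ] [538.3 153.9 129.9] (array([512.62988207, 143.21941939]), np.float64(33.84279982506186))
bottle 610 [371. -53. 100.] [426.   1. 174.]
yellow 842 [334.  81.  60.] [400. 147. 108.]
mortar 1021 [618. 156. 140.] [729. 265. 154.]Traceback (most recent call last):
  File "<stdin>", line 23, in <module>
    return umr_minimum(a, axis, None, out, keepdims, initial, where)
ValueError: zero-size array to reduction operation minimum which has no identity
```

View pics/s_crop.png

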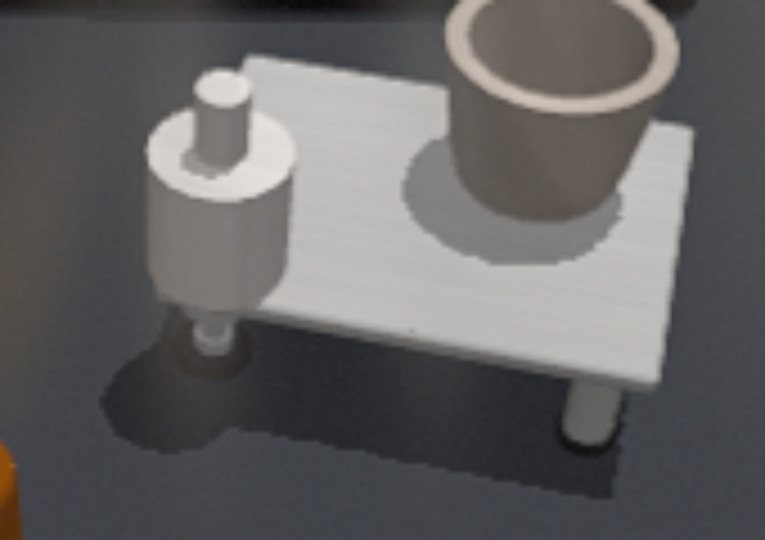

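```bash
python3 - <<'E'
from h import *
for n in ["top","side"]:
    c=pickle.load(open(n+"0.pkl","rb")); W=cloud(c); im=c["image"].astype(int)
    X,Y,Z=W[...,0],W[...,1],W[...,2]
    b,g,r=im[...,0],im[...,1],im[...,2]
    print(n)
    M=lambda m:cv2.minAreaRect(W[m][:,:2].astype(np.float32))
    m=(Z>10)&(Z<18)&(X>450)&(X<720)&(Y>-300)&(Y<-60)&(r-b>40)
    nb,l=cv2.connectedComponents(m.astype(np.uint8)); k=np.bincount(l[m]).argmax(); m=l==k
    print("board",M(m),np.median(Z[m]))
    m=(Z>19)&(Z<40)&(X>520)&(X<600)&(Y>-240)&(Y<-150)
    print("rest",M(m),m.sum(),Z[m].max())
    m=(np.abs(Z-70)<5)&(X>430)&(X<760)&(Y>50)&(Y<330)&(np.abs(r-b)<40)
    nb,l=cv2.connectedComponents(m.astype(np.uint8)); k=np.bincount(l[m]).argmax(); m=l==k
    print("plate",M(m),m.sum())
    for lo,hi in[(164,200),(136,145),(85,130)]:
        m=(Z>lo)&(Z<hi)&(X>450)&(X<580)&(Y>70)&(Y<190)
        p=W[m]
        if len(p)>5: print("cap",lo,len(p),p.mean(0).round(1),p.min(0).round(1),p.max(0).round(1),circ(p[:,:2]))
    m=(Z>85)&(X>560)&(X<800)&(Y>100)&(Y<330); p=W[m];print("mortar",p.min(0),p.max(0))
E
```

```text
top
board ((582.9335327148438, -185.5879669189453), (131.00506591796875, 198.57830810546875), 81.42012786865234) 14.235834453982477
rest ((557.1276245117188, -193.09207153320312), (70.88184356689453, 32.95886993408203), 69.64054107666016) 308 32.625134614851504
plate ((621.1752319335938, 186.9451904296875), (190.16696166992188, 239.53907775878906), 75.23616790771484) 6295
cap 164 162 [511.8 141.9 173.8] [499.5 129.9 164.1] [523.5 155.5 177. ] (array([511.84705009, 142.16743192]), np.float64(9.378945628376743))
cap 136 724 [511.6 141.2 138.6] [479.  109.2 136. ] [546.2 176.8 144.9] (array([512.74370731, 143.78206457]), np.float64(26.231989499820422))
cap 85 141 [500.9 118.1 107.9] [478.4 108.9  85. ] [538.3 153.9 129.9] (array([512.62988207, 143.21941939]), np.float64(33.84279982506186))
mortar [617.71656963 155.84943654  85.98923423] [728.91299304 265.19438877 154.33146145]
side
board ((583.0377807617188, -187.24127197265625), (130.23965454101562, 200.16220092773438), 81.71316528320312) 13.790738829433451
rest ((553.664794921875, -195.88031005859375), (66.23133850097656, 21.906688690185547), 77.61075592041016) 450 31.45678704187958
plate ((618.3912353515625, 180.8522491455078), (197.75320434570312, 245.3418731689453), 75.93643951416016) 4267
cap 164 127 [510.9 136.9 171.5] [499.4 126.8 164. ] [523.5 151.9 175.9] (array([510.93660228, 138.96119859]), np.float64(9.90874354698051))
cap 136 404 [510.7 134.1 137.9] [477.4 106.2 136. ] [543.4 172.2 144.6] (array([510.81256186, 140.32791288]), np.float64(25.119034198168656))
cap 85 519 [509.8 115.  107.8] [477.2 105.3  85. ] [544.4 145.5 130. ] (array([511.1164272 , 140.94457415]), np.float64(33.31069936324945))
mortar [617.88503286 153.59678354  85.13800502] [728.0917631  263.642364   151.78457204]
```

move_arm --pt "0 0 0 3.5 -3.8 -0.3 0" --pt "0 0 0 3.5 -3.8 -0.3 0" --pt "0 0 0 3.5 -3.8 -0.3 0" --pt "0 0 0 3.5 -3.8 -0.3 0" --pt "0 0 0 3.5 -3.8 -0.3 0"

```text
clock: 0.72
ee_pos: [255.0, -307.3, 271.2]
tcp_rot: [-0.0, 0.993, 0.118, 0.0]
contact_force: [0.5, -0.3, 0.5]
gripper_width: 1.004
```

move_arm --pt "0 0 0 3.5 -3.8 0 0" --pt "0 0 0 3.5 -3.8 0 0" --pt "0 0 0 3.5 -3.8 0 0" --pt "0 0 0 3.5 -3.8 0 0" --pt "0 0 0 3.5 -3.8 0 0"

```text
clock: 1.35
ee_pos: [380.6, -81.5, 271.3]
tcp_rot: [0.0, 0.993, 0.118, 0.0]
contact_force: [0.7, -1.1, 0.0]
gripper_width: 1.003
```

move_arm --pt "0 0 0 3.5 -3.8 0 0" --pt "0 0 0 3.5 -3.8 0 0" --pt "0 0 0 3.5 -3.8 0 0" --pt "0 0 0 3.5 -3.8 0 0" --pt "0 0 0 0 0 0 0"

```text
clock: 1.98
ee_pos: [481.1, 99.9, 270.6]
tcp_rot: [-0.0, 0.993, 0.12, -0.0]
contact_force: [-0.3, -0.4, 0.2]
gripper_width: 0.998
```

```bash
cat >> h.py <<'E'
from scipy.spatial.transform import Rotation as Ro
def wrist(robot,name):
    s=robot.state(); c=robot.camera("wrist")
    T=np.eye(4); w,x,y,z=s["tcp_rot"]; T[:3,:3]=Ro.from_quat([x,y,z,w]).as_matrix(); T[:3,3]=s["ee_pos"]
    c["T"]=T@c["T_tool_cam"]; pickle.dump(c,open(name+".pkl","wb")); cv2.imwrite(f"pics/{name}.png",c["image"])
    return s,c,cloud(c)
def plan(s,tgt,yaw=None):
    w,x,y,z=s["tcp_rot"]; R=Ro.from_quat([x,y,z,w]).as_matrix()
    th=np.arctan2(R[1,0],R[0,0]); d=R.T@(np.array(tgt)-s["ee_pos"])
    print("yaw",round(th,4),"tool z",R[:,2].round(4),"shift cm",(d/10).round(2),"n",round(np.linalg.norm(d)/62.5,1))
E
python3 - <<'E'
from plant import robot
from h import *
s,c,W=wrist(robot,"w1"); print(s["q"].round(3),c["T_tool_cam"].round(3).tolist())
X,Y,Z=[W[...,i] for i in range(3)]
for lo,hi in[(168,182),(133,143)]:
    m=(Z>lo)&(Z<hi)&(np.hypot(X-512,Y-142)<45); p=W[m]; print(lo,len(p),p.mean(0) if len(p) else 0, p.min(0),p.max(0),cv2.minEnclosingCircle(p[:,:2].astype(np.float32)))
plan(s,[512,142,270])
E
```

```text
[-0.037  0.267  1.426  0.     1.449  1.293] [[-0.0, -0.957, -0.29, 73.084], [1.0, 0.0, -0.001, 0.147], [0.001, -0.29, 0.957, -118.263], [0.0, 0.0, 0.0, 1.0]]
168 1065 [511.86829944 141.15022989 174.50028542] [498.45538514 128.74860887 168.09139098] [523.94614148 154.01779266 176.5818357 ] ((511.32012939453125, 141.237548828125), 12.865368843078613)
133 4284 [513.78514883 140.90176156 138.69725275] [477.81683367 107.95180483 133.29756217] [544.72572782 175.30398443 142.47528579] ((511.10296630859375, 141.4475555419922), 33.9294548034668)
yaw 0.2409 tool z [-1.e-03  4.e-04 -1.e+00] shift cm [ 4.   -3.36  0.06] n 0.8
```

View pics/w1.png

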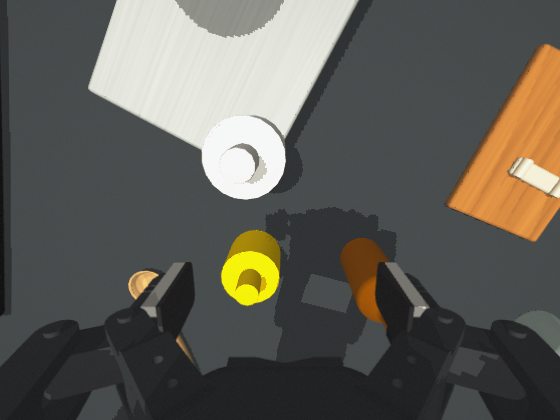

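The wrist view puts the cap grip at pixel (237,165), which agrees with (511.5,141.5). I'll descend over it.

move_arm --pt "0 0 0 3.94 -3.31 0 0" --pt "0 0 0 0 0 3 0" --pt "0 0 0 0 0 3 0" --pt "0 0 0 0 0 2.5 0" --pt "0 0 0 0 0 0 0"

```text
clock: 2.65
ee_pos: [510.1, 137.7, 185.2]
tcp_rot: [-0.0, 0.993, 0.117, -0.002]
contact_force: [-0.4, -0.5, 0.9]
gripper_width: 1.001
```

```bash
python3 - <<'E'
from plant import robot
from h import *
s,c,W=wrist(robot,"w2"); print(s["q"].round(3),s["contact_force"])
X,Y,Z=[W[...,i] for i in range(3)]
for lo,hi in[(168,182),(133,143)]:
    m=(Z>lo)&(Z<hi)&(np.hypot(X-512,Y-142)<40); p=W[m]; print(lo,len(p),p.mean(0) if len(p) else 0, p.min(0),p.max(0))
plan(s,[511.5,141.5,166])
E
```

```text
[ 0.04   0.409  1.472 -0.     1.264  1.375] [-0.36096764 -0.49502407  0.93654321]
168 2475 [512.14190252 144.85169287 174.45347672] [492.78804642 128.80078151 168.08767798] [524.32586419 181.96630241 181.92472598]
133 7009 [519.11908601 143.16299775 138.57976207] [478.02962547 107.93707404 133.03785056] [545.06974181 175.24304017 142.9876177 ]
yaw 0.2353 tool z [-3.8e-03 -3.0e-04 -1.0e+00] shift cm [ 0.23 -0.33  1.92] n 0.3
```

View pics/w2.png

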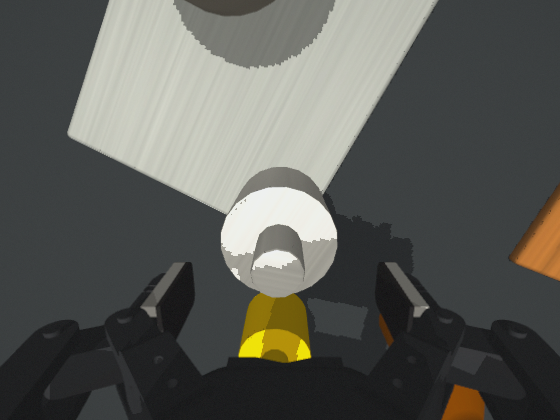

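move_arm --pt "0 0 0 0.23 -0.33 0.9 0" --pt "0 0 0 0 0 1.0 0" --pt "0 0 0 0 0 0 0"

```text
clock: 3.08
ee_pos: [512.2, 142.6, 166.7]
tcp_rot: [-0.0, 0.993, 0.118, -0.001]
contact_force: [0.0, 0.0, 0.4]
gripper_width: 1.001
```

move_arm --pt "0 0 0 0 0 0 130" --pt "0 0 0 0 0 0 200" --pt "0 0 0 0 0 0 255" --pt "0 0 0 0 0 0 255" --pt "0 0 0 0 0 0 255"

```text
clock: 3.7
ee_pos: [512.7, 142.6, 167.6]
tcp_rot: [0.0, 0.993, 0.118, 0.0]
contact_force: [-0.8, -0.0, 1.8]
gripper_width: 0.288
```

move_arm --pt "0 0 0 0 0 0 255" --pt "0 0 0 0 0 -1 255" --pt "0 0 0 0 0 -2 255" --pt "0 0 0 0 0 -3 255" --pt "0 0 0 0 0 0 255"

```text
clock: 4.32
ee_pos: [513.2, 142.8, 229.1]
tcp_rot: [0.0, 0.993, 0.118, 0.002]
contact_force: [0.1, 0.4, -2.6]
gripper_width: 0.283
```

move_arm --pt "0 0 0 0 0 -2 255" --pt "0 0 0 0 0 -2 255" --pt "0 0 0 0 0 0 255"

```text
clock: 4.7
ee_pos: [512.7, 142.7, 267.2]
tcp_rot: [0.0, 0.993, 0.118, 0.0]
contact_force: [0.3, -0.1, -1.4]
gripper_width: 0.284
```

```bash
python3 - <<'E'
from plant import robot
from h import *
s=robot.state(); print(s["ee_pos"],s["contact_force"],s["gripper_width"],s["q"])
c=robot.camera("side"); cv2.imwrite("pics/s2.png",c["image"]); pickle.dump(c,open("s2.pkl","wb"))
plan(s,[630.5,-193.7,240])
E
```

```text
[512.65231444 142.65836069 267.20267028] [ 0.2951133  -0.14809997 -1.38374418] 0.28438904907529916 [4.87521234e-02 3.41072820e-01 1.32692520e+00 2.53758466e-05
 1.47278504e+00 1.38269531e+00]
yaw 0.2369 tool z [ 8.e-04  1.e-04 -1.e+00] shift cm [ 3.56 35.46  2.73] n 5.7
```

View pics/s2.png

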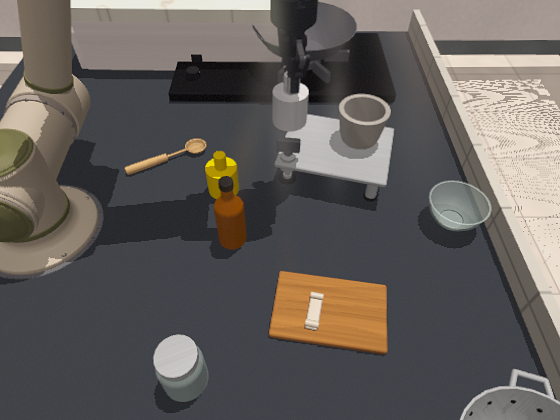

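move_arm --pt "0 0 0 0.3 3.0 0 255" --pt "0 0 0 0.5 4.8 0 255" --pt "0 0 0 0.5 4.8 0 255" --pt "0 0 0 0.5 4.8 0 255" --pt "0 0 0 0.5 4.8 0 255"

```text
clock: 5.38
ee_pos: [587.0, -69.2, 265.3]
tcp_rot: [-0.001, 0.993, 0.118, -0.001]
contact_force: [0.1, -1.2, -1.7]
gripper_width: 0.286
```

move_arm --pt "0 0 0 0.5 4.8 0.5 255" --pt "0 0 0 0.4 4.8 0.7 255" --pt "0 0 0 0.3 3.0 0.8 255" --pt "0 0 0 0.06 0.66 0.7 255" --pt "0 0 0 0 0 0 255"

```text
clock: 6.0
ee_pos: [629.9, -193.2, 238.4]
tcp_rot: [-0.001, 0.993, 0.118, -0.001]
contact_force: [0.6, 0.2, -2.1]
gripper_width: 0.285
```

```bash
python3 - <<'E'
from plant import robot
from h import *
s,c,W=wrist(robot,"w3"); print(s["ee_pos"],s["contact_force"],s["gripper_width"],s["q"].round(3))
plan(s,[630.5,-193.7,111])
# rest / board in wrist cam
X,Y,Z=[W[...,i] for i in range(3)]
m=(Z>18.5)&(Z<40)&(X>500)&(X<620)&(Y>-260)&(Y<-120); print(m.sum()); print(cv2.minAreaRect(W[m][:,:2].astype(np.float32)) if m.sum() else 0)
t=robot.camera("top"); cv2.imwrite("pics/t3.png",t["image"])
E
```

```text
[ 629.88364213 -193.19492997  238.43728924] [ 0.57284755  0.17131923 -2.06362548] 0.2850509484742057 [-0.477  0.59   0.987  0.     1.568  0.857]
yaw 0.2368 tool z [-0.003   0.0018 -1.    ] shift cm [ 0.08  0.09 12.74] n 2.0
0
0
```

View pics/w3.png

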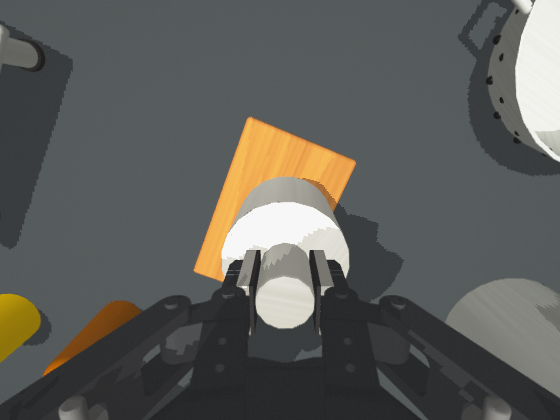

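View pics/t3.png

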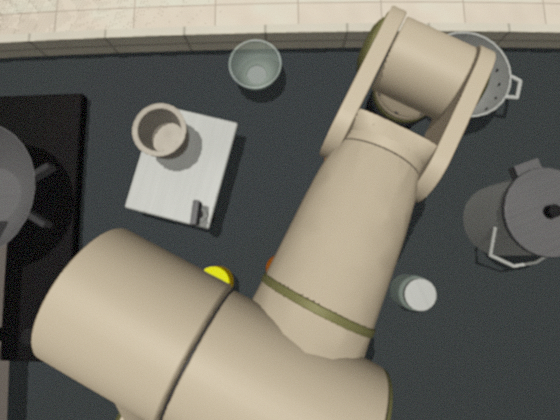

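move_arm --pt "0 0 0 0.08 0.09 3 255" --pt "0 0 0 0 0 4 255" --pt "0 0 0 0 0 3 255" --pt "0 0 0 0 0 2.1 255" --pt "0 0 0 0 0 0 255"

```text
clock: 6.72
ee_pos: [630.8, -193.1, 118.5]
tcp_rot: [-0.001, 0.993, 0.119, -0.001]
contact_force: [-0.1, -0.4, -2.0]
gripper_width: 0.288
```

move_arm --pt "0 0 0 0 0 0.2 255" --pt "0 0 0 0 0 0.2 255" --pt "0 0 0 0 0 0 255"

```text
clock: 7.1
ee_pos: [631.4, -194.4, 115.8]
tcp_rot: [0.0, 0.993, 0.118, 0.0]
contact_force: [-0.2, 0.7, -1.7]
gripper_width: 0.287
```

move_arm --pt "0 0 0 0 0 0.2 255" --pt "0 0 0 0 0 0.1 255" --pt "0 0 0 0 0 0 255"

```text
clock: 7.48
ee_pos: [631.3, -194.4, 112.2]
tcp_rot: [-0.0, 0.993, 0.118, -0.0]
contact_force: [1.3, -0.4, -2.6]
gripper_width: 0.285
```

move_arm --pt "0 0 0 0 0 0.1 255" --pt "0 0 0 0 0 0 255"

```text
clock: 7.72
ee_pos: [631.4, -194.5, 111.7]
tcp_rot: [0.0, 0.993, 0.118, 0.0]
contact_force: [-0.1, -0.1, 0.8]
gripper_width: 0.284
```

move_arm --pt "0 0 0 0 0 0.05 255" --pt "0 0 0 0 0 0 100" --pt "0 0 0 0 0 0 0" --pt "0 0 0 0 0 0 0" --pt "0 0 0 0 0 0 0"

```text
clock: 8.35
ee_pos: [631.3, -194.4, 110.7]
tcp_rot: [-0.0, 0.993, 0.118, -0.0]
contact_force: [0.4, 0.5, 0.4]
gripper_width: 1.003
```

move_arm --pt "0 0 0 0 0 -3 0" --pt "0 0 0 0 0 -5 0" --pt "0 0 0 0 0 -5 0" --pt "0 0 0 0 0 0 0"

```text
clock: 8.85
ee_pos: [632.3, -194.8, 245.4]
tcp_rot: [0.002, 0.993, 0.118, 0.004]
contact_force: [-1.3, -0.1, -0.3]
gripper_width: 0.999
```

```bash
python3 - <<'E'
from plant import robot
from h import *
s,c,W=wrist(robot,"w4"); print(s["ee_pos"],s["contact_force"],s["gripper_width"],s["q"].round(3))
X,Y,Z=[W[...,i] for i in range(3)]
m=(Z>110)&(Z<125)&(np.hypot(X-630,Y+193)<45); p=W[m]; print(m.sum(),p.mean(0),p.min(0),p.max(0))
m=(Z>78)&(Z<88)&(np.hypot(X-630,Y+193)<45); p=W[m]; print(m.sum(),p.mean(0),p.min(0),p.max(0))
c=robot.camera("side"); cv2.imwrite("pics/s4.png",c["image"]); pickle.dump(c,open("s4.pkl","wb"))
plan(s,[512,142,240])
E
```

```text
[ 632.33861344 -194.82458404  245.4088468 ] [-1.32983326 -0.12628221 -0.32411079] 0.9991842844487443 [-0.477  0.587  0.974  0.     1.572  0.856]
752 [ 631.3366989  -195.0582453   118.19004126] [ 618.09284721 -207.62226507  110.13820975] [ 642.81827012 -182.72953579  120.62045026]
3007 [ 633.46453146 -194.51687776   82.66112538] [ 596.40952325 -228.72521244   78.02694938] [ 663.77406735 -161.79230686   87.99176111]
yaw 0.2369 tool z [ 0.0077 -0.0039 -1.    ] shift cm [ -3.8  -35.57   0.32] n 5.7
```

View pics/s4.png

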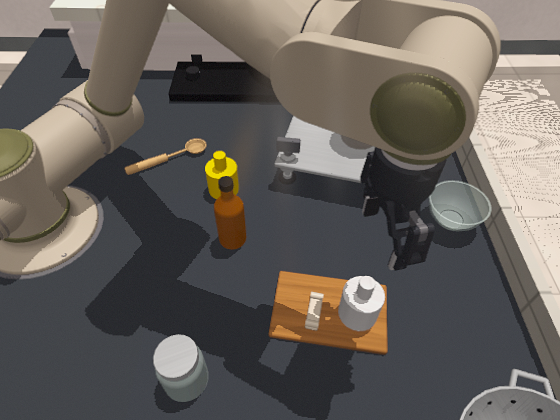

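The cap stands on the board at about pixel (361,302), clear of the rest at (314,310), and the wing is exposed at (288,147). I'll move back over the screw.

move_arm --pt "0 0 0 -0.7 -3.5 0 0" --pt "0 0 0 -1.1 -5.2 0 0" --pt "0 0 0 -1.1 -5.2 0 0" --pt "0 0 0 -1.1 -5.2 0 0" --pt "0 0 0 -1.1 -5.2 0 0"

```text
clock: 9.57
ee_pos: [523.2, 31.3, 239.2]
tcp_rot: [-0.0, 0.993, 0.118, -0.001]
contact_force: [0.5, 0.3, 0.2]
gripper_width: 0.999
```

move_arm --pt "0 0 0 -1.0 -5.2 0.5 0" --pt "0 0 0 -0.4 -4.0 1.5 0" --pt "0 0 0 0 0 1 0" --pt "0 0 0 0 0 0 0" --pt "0 0 0 0 0 0 0"

```text
clock: 10.2
ee_pos: [490.1, 115.0, 210.7]
tcp_rot: [0.0, 0.993, 0.117, -0.0]
contact_force: [0.2, 0.9, -0.1]
gripper_width: 0.998
```

```bash
python3 - <<'E'
from plant import robot
from h import *
s,c,W=wrist(robot,"w5"); print(s["ee_pos"],s["contact_force"],s["q"].round(3),s["qd"].round(3))
X,Y,Z=[W[...,i] for i in range(3)]
m=(np.abs(Z-70)<2.5)&(np.hypot(X-511,Y-142)<120)&(X>460); print("plate z",np.median(Z[m]),m.sum())
m=(Z>105)&(Z<135)&(np.hypot(X-511,Y-142)<40); p=W[m]; print(m.sum(),p.mean(0),np.percentile(p[:,2],[2,25,50,75,98]))
med=np.median(p[:,2]); p=p[abs(p[:,2]-med)<2]
print(len(p),p.mean(0),cv2.minAreaRect(p[:,:2].astype(np.float32)))
q=p[:,:2]-p[:,:2].mean(0); w,v=np.linalg.eigh(q.T@q); print("dir",np.degrees(np.arctan2(v[1,1],v[0,1])))
E
python3 -c "
import cv2;a=cv2.imread('pics/w5.png');cv2.imwrite('pics/w5b.png',cv2.resize(a,(784,588)))"
```

```text
[490.10697893 115.02713753 210.72986494] [ 0.2071031   0.92163403 -0.07724641] [-0.005  0.34   1.502 -0.     1.3    1.33 ] [-0.001 -0.006 -0.006  0.002  0.     0.002]
plate z 70.68746685685375 28548
1467 [512.66887146 141.92245664 122.36243199] [114.14006083 122.10940264 122.827869   123.31606885 124.35602267]
1336 [511.77962213 142.09784691 122.83192742] ((510.7486572265625, 142.2620849609375), (13.85558795928955, 49.406280517578125), 82.81935119628906)
dir 172.96746516588803
```

View pics/w5b.png

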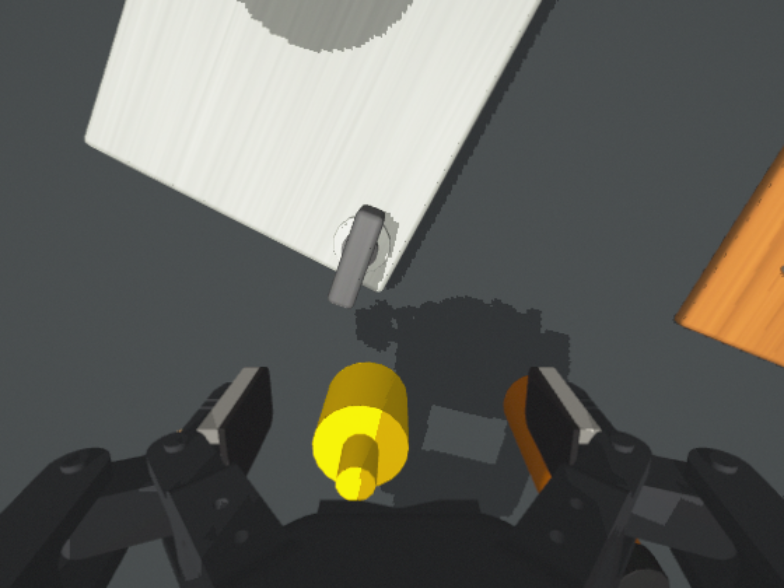

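The wing lies along 173° and its top is about 52 mm above the plate, so the screw is at roughly 3.0–3.1 rad. I'll turn the tool about 159° counter-clockwise so the wrist has room for the clockwise screwing.

move_arm --pt "0 0 -1 0 0 0 0" --pt "0 0 -1 0 0 0 0" --pt "0 0 -1 0 0 0 0" --pt "0 0 -1 0 0 0 0" --pt "0 0 -1 0 0 0 0"

```text
clock: 10.88
ee_pos: [490.0, 115.2, 211.1]
tcp_rot: [0.0, 0.892, 0.452, 0.0]
contact_force: [0.4, -0.5, 0.6]
gripper_width: 1.001
```

move_arm --pt "0 0 -1 0 0 0 0" --pt "0 0 -1 0 0 0 0" --pt "0 0 -1 0 0 0 0" --pt "0 0 -1 0 0 0 0" --pt "0 0 -1 0 0 0 0"

```text
clock: 11.5
ee_pos: [490.0, 115.3, 211.1]
tcp_rot: [0.0, 0.684, 0.73, 0.0]
contact_force: [-0.2, -0.5, -0.1]
gripper_width: 1.0
```

move_arm --pt "0 0 -1 0 0 0 0" --pt "0 0 -1 0 0 0 0" --pt "0 0 -1 0 0 0 0" --pt "0 0 -1 0 0 0 0" --pt "0 0 -1 0 0 0 0"

```text
clock: 12.12
ee_pos: [490.0, 115.3, 211.1]
tcp_rot: [0.0, 0.393, 0.92, 0.0]
contact_force: [1.1, -0.7, -0.3]
gripper_width: 1.006
```

move_arm --pt "0 0 -1 0 0 0 0" --pt "0 0 -1 0 0 0 0" --pt "0 0 -1 0 0 0 0" --pt "0 0 -1 0 0 0 0" --pt "0 0 -0.9 0 0 0 0"

```text
clock: 12.75
ee_pos: [490.0, 115.3, 211.1]
tcp_rot: [0.0, 0.062, 0.998, 0.0]
contact_force: [-0.6, -0.6, -0.6]
gripper_width: 1.0
```

move_arm --pt "0 0 0 0 0 0 0" --pt "0 0 0 0 0 0 0"

```text
clock: 13.0
ee_pos: [489.7, 115.6, 210.9]
tcp_rot: [0.0, 0.065, 0.998, -0.0]
contact_force: [-0.4, -0.4, 0.2]
gripper_width: 0.997
```

```bash
cat > bar.py <<'E'
from plant import robot
from h import *
import sys
s,c,W=wrist(robot,sys.argv[1]); print(s["clock"],s["ee_pos"],s["contact_force"],s["moment"],s["q"].round(3))
X,Y,Z=[W[...,i] for i in range(3)]
m=(np.abs(Z-70)<3)&(np.hypot(X-530,Y-160)<120)&(X>460); print("plate z",np.median(Z[m]),m.sum())
m=(Z>105)&(Z<135)&(np.hypot(X-511,Y-142)<33); p=W[m]
if len(p):
    med=np.median(p[:,2]); p=p[abs(p[:,2]-med)<2]
    print(len(p),p.mean(0),cv2.minAreaRect(p[:,:2].astype(np.float32)))
    q=p[:,:2]-p[:,:2].mean(0); w,v=np.linalg.eigh(q.T@q); print("dir",np.degrees(np.arctan2(v[1,1],v[0,1])),"rel",med-np.median(Z[(np.abs(Z-70)<3)&(np.hypot(X-530,Y-160)<120)&(X>460)]))
plan(s,[511.5,142.1,108])
E
python3 bar.py w6
```

```text
13.0 [489.7336096  115.62317197 210.93294668] [-0.39540142 -0.358205    0.15381248] [ 0.01157237 -0.01633942 -0.06314106] [-0.004  0.339  1.502 -0.     1.3   -1.445]
plate z 70.54843877968787 19156
1140 [508.9397478  142.07534124 122.72360364] ((509.9010314941406, 142.1162109375), (13.78329086303711, 49.57318878173828), 82.73957824707031)
dir 172.69430889431155 rel 52.000961594477744
yaw 3.0123 tool z [ 2.e-04 -0.e+00 -1.e+00] shift cm [-1.81  2.91 10.29] n 1.7
```

View pics/w6.png

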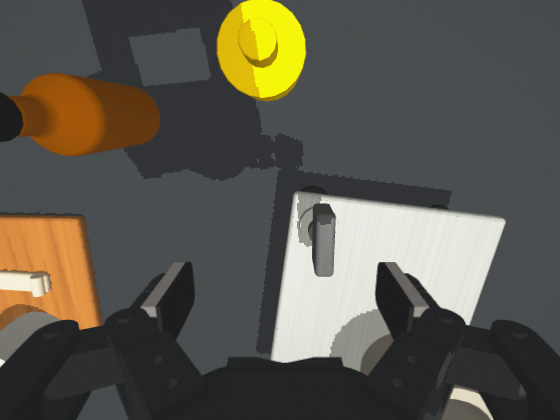

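move_arm --pt "0 0 0 -1.0 1.6 0 0" --pt "0 0 0 -0.74 1.31 1.5 0" --pt "0 0 0 0 0 3 0" --pt "0 0 0 0 0 2 0" --pt "0 0 0 0 0 0 0"

```text
clock: 13.68
ee_pos: [509.7, 142.8, 143.9]
tcp_rot: [-0.002, 0.063, 0.998, -0.0]
contact_force: [-0.2, 0.4, 0.3]
gripper_width: 1.004
```

```bash
python3 bar.py w7
```

```text
13.675 [509.69013075 142.8218959  143.8846513 ] [-0.1955603   0.3644859   0.27920007] [0.024336   0.02679853 0.049093  ] [ 0.049  0.458  1.527 -0.     1.161 -1.395]
plate z 70.56049834318962 27006
2301 [508.54733271 142.41137379 122.7608238 ] ((510.1973876953125, 142.1487274169922), (13.817827224731445, 49.46821594238281), 82.65667724609375)
dir 172.97889894495881 rel 52.121720778369706
yaw 3.015 tool z [-4.1e-03 -2.0e-04 -1.0e+00] shift cm [-0.2  -0.05  3.59] n 0.6
```

View pics/w7.png

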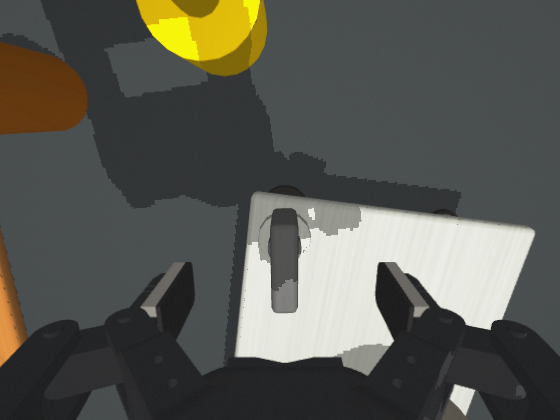

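move_arm --pt "0 0 0 -0.06 -0.04 1.5 0" --pt "0 0 0 0 0 1.4 0" --pt "0 0 0 0 0 0 0" --pt "0 0 0 0 0 0 120" --pt "0 0 0 0 0 0 180"

```text
clock: 14.35
ee_pos: [511.2, 142.2, 117.2]
tcp_rot: [0.0, 0.063, 0.998, 0.0]
contact_force: [0.2, 1.0, -0.3]
gripper_width: 0.602
```

```bash
python3 bar.py w8
```

```text
14.35 [511.23325631 142.21637883 117.24677865] [ 0.20130418  0.97285472 -0.320539  ] [-0.00955603 -0.00466695  0.00127725] [ 0.048  0.492  1.559  0.     1.089 -1.397]
plate z 70.55897420772206 25563
3559 [508.06187843 142.44483756 122.76145806] ((508.79534912109375, 140.43270874023438), (60.27445602416992, 47.82899475097656), 54.59619903564453)
dir 173.0036106804727 rel 52.18557639762746
yaw 3.0153 tool z [ 9.e-04  1.e-04 -1.e+00] shift cm [-0.03 -0.01  0.92] n 0.1
```

View pics/w8.png

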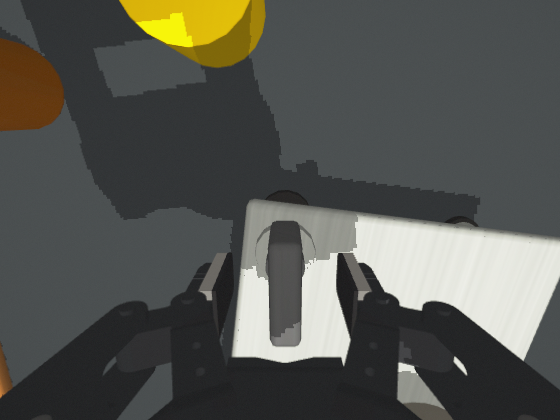

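move_arm --pt "0 0 0 0 0 0.3 180" --pt "0 0 0 0 0 0 190" --pt "0 0 0 0 0 0 200" --pt "0 0 0 0 0 0 210" --pt "0 0 0 0 0 0 220"

```text
clock: 15.02
ee_pos: [511.1, 142.3, 114.0]
tcp_rot: [0.0, 0.063, 0.998, 0.0]
contact_force: [-0.5, 1.4, 0.5]
gripper_width: 0.155
```

move_arm --pt "0 0 0 0 0 0 235" --pt "0 0 0 0 0 0 255" --pt "0 0 0 0 0 0 255" --pt "0 0 0 0 0 0 255"

```text
clock: 15.52
ee_pos: [511.1, 142.3, 114.0]
tcp_rot: [0.0, 0.063, 0.998, 0.0]
contact_force: [-0.6, 1.2, 2.8]
gripper_width: 0.154
```

```bash
python3 bar.py w9
```

```text
15.525 [511.09155007 142.25100744 113.96846769] [-0.61449042  1.21570789  2.77354542] [0.21504673 0.07869437 0.0891096 ] [ 0.048  0.497  1.563  0.     1.081 -1.397]
plate z 70.57455381447409 21687
3557 [507.60415742 142.49435146 122.75762361] ((509.8573303222656, 142.33526611328125), (39.242431640625, 43.464019775390625), 42.7630500793457)
dir 172.7845786385958 rel 52.218410247384384
yaw 3.0154 tool z [ 3.e-04  1.e-04 -1.e+00] shift cm [-0.04 -0.01  0.6 ] n 0.1
```

move_arm --pt "0 0 0.5 0 0 0.017 255" --pt "0 0 1 0 0 0.035 255" --pt "0 0 1 0 0 0.035 255" --pt "0 0 0.5 0 0 0.018 255" --pt "0 0 0 0 0 0 255"

```text
clock: 16.2
ee_pos: [511.1, 142.3, 112.9]
tcp_rot: [0.0, 0.269, 0.963, 0.0]
contact_force: [-0.6, 1.2, 3.5]
gripper_width: 0.154
```

```bash
python3 bar.py w10
```

```text
16.2 [511.10680551 142.2619542  112.90994049] [-0.60310796  1.19569156  3.45166906] [ 0.21298069  0.09147661 -0.18202977] [ 0.048  0.498  1.564  0.     1.079 -0.978]
plate z 70.60891129619145 36193
3534 [508.1196351  143.54354308 121.71240885] ((510.0314636230469, 142.37728881835938), (39.04866409301758, 44.19966125488281), 18.63996124267578)
dir 148.7175143372904 rel 51.207650420260535
yaw 2.5969 tool z [ 4.e-04  2.e-04 -1.e+00] shift cm [-0.04  0.01  0.49] n 0.1
```

View pics/w10.png

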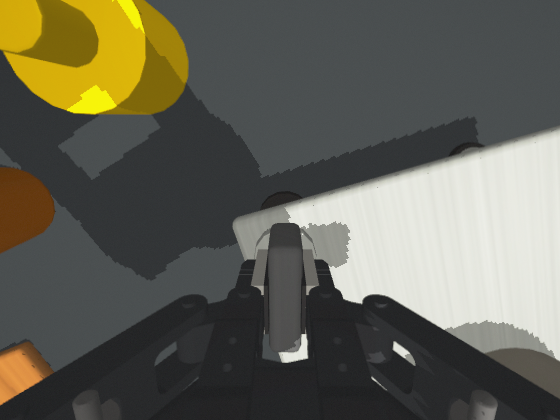

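move_arm --pt "0 0 0.5 0 0 0.018 255" --pt "0 0 1 0 0 0.035 255" --pt "0 0 1 0 0 0.035 255" --pt "0 0 1 0 0 0.035 255" --pt "0 0 1 0 0 0.035 255"

```text
clock: 16.88
ee_pos: [511.1, 142.3, 111.3]
tcp_rot: [0.0, 0.555, 0.832, 0.0]
contact_force: [-0.7, 1.6, 4.6]
gripper_width: 0.153
```

move_arm --pt "0 0 1 0 0 0.035 255" --pt "0 0 1 0 0 0.035 255" --pt "0 0 1 0 0 0.035 255" --pt "0 0 0.5 0 0 0.018 255" --pt "0 0 0 0 0 0 255"

```text
clock: 17.5
ee_pos: [511.1, 142.3, 110.1]
tcp_rot: [0.0, 0.738, 0.675, 0.0]
contact_force: [-0.4, 1.9, 4.4]
gripper_width: 0.154
```

```bash
python3 bar.py w11
```

```text
17.5 [511.13015332 142.27750414 110.08448987] [-0.38516254  1.94037923  4.39025647] [ 0.40870383  0.09873626 -0.04927094] [0.048 0.502 1.568 0.    1.072 0.138]
plate z 70.57466832554363 77197
3494 [510.7529344  144.94055738 118.91077097] ((510.4842224121094, 142.65499877929688), (43.18923568725586, 39.028778076171875), 44.58614730834961)
dir 84.79458140650495 rel 48.649973808972675
yaw 1.4811 tool z [ 4.e-04  2.e-04 -1.e+00] shift cm [-0.01  0.04  0.21] n 0.0
```

move_arm --pt "0 0 0.5 0 0 0.018 255" --pt "0 0 1 0 0 0.035 255" --pt "0 0 1 0 0 0.035 255" --pt "0 0 1 0 0 0.035 255" --pt "0 0 1 0 0 0.035 255"

```text
clock: 18.18
ee_pos: [511.1, 142.3, 108.5]
tcp_rot: [0.0, 0.911, 0.412, 0.0]
contact_force: [0.8, 2.5, 4.8]
gripper_width: 0.163
```

move_arm --pt "0 0 1 0 0 0.035 255" --pt "0 0 0.5 0 0 0.017 255" --pt "0 0 0 0 0 0 255"

```text
clock: 18.55
ee_pos: [511.2, 142.3, 108.0]
tcp_rot: [-0.0, 0.949, 0.316, 0.0]
contact_force: [0.7, 2.5, 4.9]
gripper_width: 0.153
```

```bash
python3 bar.py w12
```

```text
18.55 [511.17822229 142.27641391 107.99517017] [0.68761411 2.49936917 4.93964768] [ 0.42100868 -0.04307589 -0.1294915 ] [0.048 0.505 1.57  0.    1.066 0.975]
plate z 70.62917476160708 85152
3437 [512.74931731 143.82370405 116.91199615] ((511.03314208984375, 143.127197265625), (47.40498352050781, 31.28468894958496), 11.988694190979004)
dir -143.17704511657084 rel 46.73694709760653
yaw 0.6438 tool z [ 5.e-04  2.e-04 -1.e+00] shift cm [ 0.02  0.03 -0.  ] n 0.0
```

move_arm --pt "0 0 0.5 0 0 0.015 255" --pt "0 0 0.5 0 0 0.015 255" --pt "0 0 0 0 0 0 255"

```text
clock: 18.98
ee_pos: [511.2, 142.3, 107.6]
tcp_rot: [-0.0, 0.968, 0.25, 0.0]
contact_force: [0.6, 2.2, 4.2]
gripper_width: 0.154
```

```bash
python3 bar.py w13
```

```text
18.975 [511.15511455 142.25888364 107.62568125] [0.55905792 2.22651202 4.22101316] [ 0.41857184 -0.10007131 -0.06587294] [0.048 0.506 1.57  0.    1.065 1.114]
plate z 70.61458605107325 85964
3438 [512.84114531 143.50167505 116.53718753] ((510.7640075683594, 142.4906005859375), (42.82637023925781, 39.45661163330078), 69.4692153930664)
dir -151.14445126865152 rel 46.41292127415471
yaw 0.5043 tool z [ 4.e-04  2.e-04 -1.e+00] shift cm [ 0.02  0.03 -0.04] n 0.0
```

move_arm --pt "0 0 0.3 0 0 0.01 255" --pt "0 0 0 0 0 0 255"

```text
clock: 19.27
ee_pos: [511.2, 142.2, 107.5]
tcp_rot: [-0.0, 0.973, 0.229, 0.0]
contact_force: [0.6, 1.7, 4.9]
gripper_width: 0.157
```

```bash
python3 bar.py w14
```

```text
19.275 [511.15090261 142.24302469 107.52860143] [0.58635681 1.74747525 4.85090716] [ 0.46850804 -0.12670096 -0.11745462] [0.048 0.506 1.57  0.    1.065 1.157]
plate z 70.6113936481947 86197
3440 [512.87113662 143.35922271 116.45859609] ((511.0941162109375, 142.3714599609375), (43.7175407409668, 38.964473724365234), 66.35016632080078)
dir -153.26047032795123 rel 46.346841331753154
yaw 0.4623 tool z [ 3.e-04  1.e-04 -1.e+00] shift cm [ 0.02  0.03 -0.05] n 0.0
```

move_arm --pt "0 0 0.3 0 0 0.01 255" --pt "0 0 0 0 0 0 255" --pt "0 0 0 0 0 0 255"

```text
clock: 19.7
ee_pos: [511.2, 142.3, 107.5]
tcp_rot: [-0.0, 0.978, 0.209, 0.0]
contact_force: [0.7, 4.1, 5.7]
gripper_width: 0.157
```

```bash
python3 bar.py w15; python3 - <<'E'
from h import *
for n in ["w7","w9","w11","w12","w14","w15"]:
    c=pickle.load(open(n+".pkl","rb")); W=cloud(c); X,Y,Z=[W[...,i] for i in range(3)]
    m=(np.abs(Z-70.6)<2)&(X>470)&(Y>70); p=W[m]
    k=np.linalg.lstsq(np.c_[p[:,0]-511,p[:,1]-142,np.ones(len(p))],p[:,2],rcond=None)[0]
    d=np.hypot(p[:,0]-511,p[:,1]-142)<32
    print(n,len(p),"slope mrad",(k[:2]*1e3).round(2),"z at screw",k[2].round(2),np.median(p[d,2]).round(2))
E
```

```text
19.7 [511.18386921 142.27838954 107.52706288] [0.69643645 4.10716192 5.70331305] [ 0.61547381 -0.09995575 -0.08248803] [0.048 0.506 1.57  0.    1.065 1.199]
plate z 70.65930628038507 86307
3424 [512.92770388 143.25867282 116.47989664] ((511.5031433105469, 142.02276611328125), (47.623416900634766, 31.537044525146484), 49.354976654052734)
dir -155.92377539003508 rel 46.309466342851664
yaw 0.4201 tool z [ 6.e-04  2.e-04 -1.e+00] shift cm [ 0.02  0.03 -0.05] n 0.0
w7 30144 slope mrad [0.59 1.03] z at screw 70.49 70.53
w9 25410 slope mrad [2.33 0.63] z at screw 70.47 70.47
w11 85301 slope mrad [0.08 1.08] z at screw 70.52 70.55
w12 97405 slope mrad [-0.04  0.86] z at screw 70.59 70.62
w14 98841 slope mrad [-0.17  0.94] z at screw 70.58 70.6
w15 98541 slope mrad [-0.16  0.88] z at screw 70.62 70.64
```

View pics/w15.png

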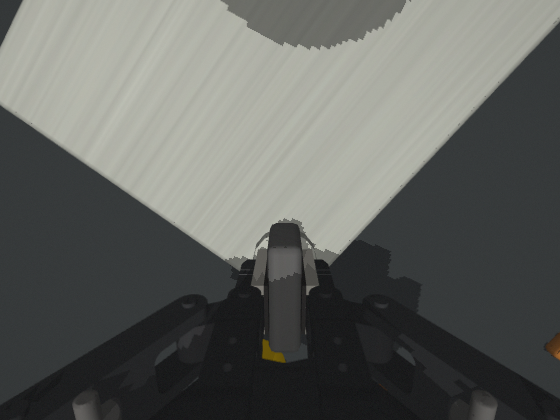

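The last small turn produced no sinking: the wing stayed at 116.5 and the force stepped up from 4.9 to 5.7 N. The foot has touched, so I'll release and lift.

move_arm --pt "0 0 0 0 0 0 220" --pt "0 0 0 0 0 0 180" --pt "0 0 0 0 0 0 120" --pt "0 0 0 0 0 0 60" --pt "0 0 0 0 0 0 0"

```text
clock: 20.38
ee_pos: [510.9, 142.1, 107.2]
tcp_rot: [0.0, 0.978, 0.208, -0.0]
contact_force: [-0.5, -0.2, 0.8]
gripper_width: 0.911
```

move_arm --pt "0 0 0 0 0 0 0" --pt "0 0 0 0 0 -1.5 0" --pt "0 0 0 0 0 -3 0" --pt "0 0 0 0 0 0 0" --pt "0 0 0 0 0 0 0"

```text
clock: 21.0
ee_pos: [510.7, 142.2, 151.9]
tcp_rot: [-0.0, 0.978, 0.208, -0.0]
contact_force: [-0.1, 0.4, 0.1]
gripper_width: 1.002
```

```bash
python3 bar.py w16; python3 - <<'E'
from h import *
c=pickle.load(open("w16.pkl","rb")); W=cloud(c); X,Y,Z=[W[...,i] for i in range(3)]
m=(np.abs(Z-70.6)<2)&(X>470)&(Y>70); p=W[m]
k=np.linalg.lstsq(np.c_[p[:,0]-511,p[:,1]-142,np.ones(len(p))],p[:,2],rcond=None)[0]
d=np.hypot(p[:,0]-511,p[:,1]-142)<32
print(k,np.median(p[d,2]))
E
```

```text
21.0 [510.71691414 142.15407456 151.86421745] [-0.1181136   0.42155905  0.14816323] [ 0.0022445   0.04572842 -0.02523878] [ 0.048  0.448  1.517 -0.     1.178  1.2  ]
plate z 70.68334442284868 58541
1972 [512.23986046 142.98735979 116.35488396] ((511.0460510253906, 142.5113525390625), (49.55778884887695, 13.830280303955078), 24.604755401611328)
dir -155.83358069201577 rel 45.61770477521408
yaw 0.4183 tool z [-7.e-04 -1.e-04 -1.e+00] shift cm [0.07 0.04 4.39] n 0.7
[-1.35599490e-04  8.42408059e-04  7.06419729e+01] 70.6692691956562
```

View pics/w16.png

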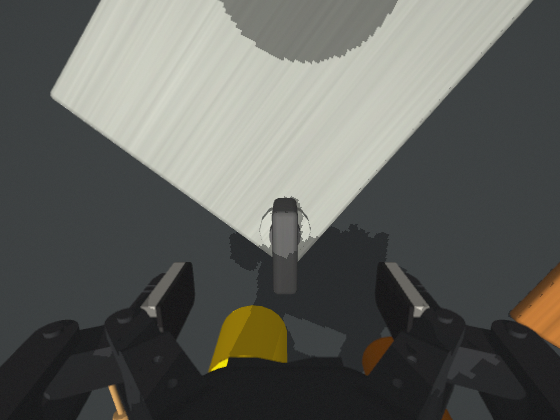

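Wing released with its bar at about 24.4°, which gives 5.60 rad. I'll back off and check the whole scene.

move_arm --pt "0 0 0 0 0 -4 0" --pt "0 0 0 -2 0 -5 0" --pt "0 0 0 -4 0 -3 0" --pt "0 0 0 -4 0 0 0" --pt "0 0 0 0 0 0 0"

```text
clock: 21.68
ee_pos: [417.9, 101.1, 272.2]
tcp_rot: [-0.0, 0.978, 0.207, -0.0]
contact_force: [0.5, 1.0, -0.3]
gripper_width: 0.995
```

```bash
python3 - <<'E'
from plant import robot
from h import *
for n in ["top","side"]:
    c=robot.camera(n); cv2.imwrite(f"pics/{n}9.png",c["image"]); W=cloud(c); im=c["image"].astype(int)
    X,Y,Z=W[...,0],W[...,1],W[...,2]; b,r=im[...,0],im[...,2]
    m=(np.abs(Z-70)<5)&(X>430)&(X<760)&(Y>50)&(Y<330)&(np.abs(r-b)<40)
    nb,l=cv2.connectedComponents(m.astype(np.uint8)); k=np.bincount(l[m]).argmax(); m=l==k
    print(n,"plate",cv2.minAreaRect(W[m][:,:2].astype(np.float32)),m.sum())
    m=(Z>76)&(Z<125)&(np.hypot(X-631,Y+194)<50); p=W[m]; print("cap",len(p),p.min(0),p.max(0))
    m=(Z>19)&(Z<40)&(X>520)&(X<585)&(Y>-240)&(Y<-150); print("rest",m.sum(),W[m].mean(0))
    m=(Z>85)&(X>600)&(X<800)&(Y>148)&(Y<330)&(Z<156); p=W[m]; print("mortar",p.min(0),p.max(0))
print(robot.state()["ee_pos"])
E
```

```text
top plate ((621.2111206054688, 186.71913146972656), (189.56106567382812, 239.34815979003906), 75.32763671875) 6852
cap 772 [ 597.87636404 -227.37007833   76.14648617] [ 662.05703098 -160.36663882  121.56298344]
rest 303 [ 555.20850759 -192.06685789   24.39593892]
mortar [618.189526   155.36074634  85.15530796] [728.54704228 265.72028497 154.14163697]
side plate ((620.5856323242188, 183.97100830078125), (192.20765686035156, 241.50367736816406), 75.27780151367188) 4817
cap 1290 [ 596.14167888 -229.33258794   76.0404136 ] [ 664.82350682 -162.92636031  120.80085201]
rest 448 [ 553.65646701 -196.57340639   23.6467829 ]
mortar [617.7440164  152.47542356  85.37072228] [727.81365595 264.26981418 152.8498474 ]
[419.89686915 101.58595876 272.04454069]
```

View pics/side9.png

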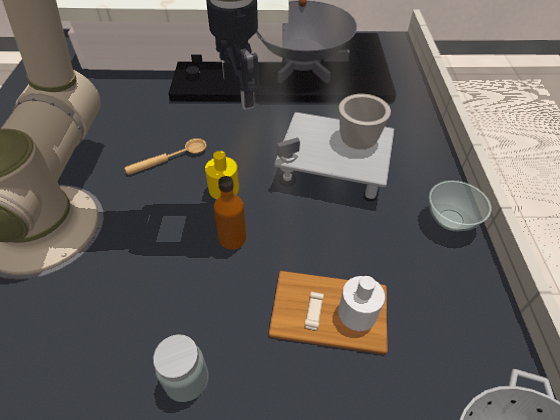

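The stand and mortar haven't moved: the plate is within 0.3 mm and 0.1° of where it was. The cap stands on the board at pixel (361,302), clear of the rest at (314,310). Handing in.

```bash
python3 - <<'E'
from plant import robot
print(robot.close_job())
E
```

```text
the job is handed in; nothing more can be done
None
```

I lifted the cap off the screw and set it open end down on the board. I then screwed the foot down until it touched the counter, let go, backed the arm away and handed the job in at about 22 s.

**Cap:** it stands upright near the far end of the board, about 28 mm clear of the chopstick rest and wholly on the wood.

**Screw:** I turned it about 2.6 rad clockwise, with the gripper sinking along with it.
- **Contact:** on the last 0.04 rad the wing stopped sinking. The upward force on the gripper rose from 4.9 to 5.7 N and the sideways force from 1.7 to 4.1 N, so I took that as the foot touching.
- **Angle:** the wing's direction puts the screw at about 5.60 rad. That assumes the wing lines up with the stand's x axis at zero, which the task text does not say.
- **Height:** wing-height readings gave 5.5 rad while gripped and 5.7 rad after release. They disagree with the angle by about 0.1 rad (0.3 mm), which is within camera error.

**Rest of the scene:** the stand is within 0.3 mm and 0.1° of where it was in the top camera, with no measurable tilt. The mortar and the rest are within about 1 mm; the bottle, jar and yellow look-alike I checked only by eye, and they look unmoved. The highest force I saw on the gripper was about 7 N, and the arm was touching nothing when I handed in.

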